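# Gather the coat buttons in the tote's red corner and hold it tilted

## Task

Pick the white button tote up (the wooden handle is there for that), well clear of the counter, and tip it so that all four loose blue coat buttons slide into its red-marked corner, without spilling any. Finish still holding the tote in the air, tilted and steady, with the four buttons at rest on the red patch, so that the tailor can pick them out; leave the other things on the counter where they are.

Things in the scene. Friction and masses are not known exactly. Their poses are not given: they have to be found in the camera images.
- tote: Open white plastic tote, 180 (x) by 140 (y) mm, walls 36 mm high, 5 mm thick, floor 5 mm thick, about 0.32 kg, loose. A wooden handle bar bridges it lengthwise, on a 34 mm wide upright at either end wall. Corner at -x, -y marked red: flush floor patch 62 by 62 mm and red wall tops. Origin: centre of underside, z up. Place and yaw (up to 66 degrees either way) vary.
- grip_bar (a point): Centre of the wooden handle bar, 92 mm above the middle of the tote's underside; axes as the tote's. The bar is 170 mm long in x, 16 mm thick in y and 26 mm high (79 to 105 mm above the underside), open below: close on it along y from above.
- red_corner (a point): The inner corner of the red patch: where the tote's floor meets its -x and -y walls inside, 85 mm along -x and 65 mm along -y from the tote's middle, 5 mm above the underside; axes as the tote's. The patch reaches 62 mm from here along the tote's +x and +y.
- red_foot (a point): Outermost bottom corner of the tote under the red corner (tote -90, -70, 0 mm); the lowest point of the tote when it is tipped towards the red corner.
- button_0: glossy blue coat button, one of four alike: a disc 24 mm across and 8 mm thick, lying loose and flat on the tote's floor. Origin: centre of its underside, z along the disc's axis. About 12 g (varies). Buttons slide easily on the tote's floor (friction about 0.13), less so along a wall: tilt 30 degrees straight towards the corner, then along one wall if one hangs back.
- button_1: glossy blue coat button, one of four alike: a disc 24 mm across and 8 mm thick, lying loose and flat on the tote's floor. Origin: centre of its underside, z along the disc's axis. About 12 g (varies).
- button_2: glossy blue coat button, one of four alike: a disc 24 mm across and 8 mm thick, lying loose and flat on the tote's floor. Origin: centre of its underside, z along the disc's axis. About 12 g (varies).
- button_3: glossy blue coat button, one of four alike: a disc 24 mm across and 8 mm thick, lying loose and flat on the tote's floor. Origin: centre of its underside, z along the disc's axis. About 12 g (varies).
- bottle: White squeeze bottle with a red nozzle, 50 mm across, 167 mm high; a bystander to leave alone. Origin: centre of its underside.
- tin: Round flat green tin, 63 mm across, 23 mm high; a bystander to leave alone. Origin: centre of its underside.
- pot: Clear pot of yellow beads with a white lid, 62 mm across, 58 mm high; a bystander to leave alone. Origin: centre of its underside.

How it is judged:
At the end, for the whole second after the job is handed in: The gripper holds the tote still, tilted over 12 degrees (at most 69), lowest corner over 25 mm and middle over 45 mm above the counter, touching no bystander; all four buttons rest in it, below its rim, each centre on the red patch (2 mm leeway). Still: under 20 mm/s, 0.15 rad/s (height (world z) of red_foot above 0.025 m and height (world z) of tote above 0.045 m and angle between tote's own z axis and vertical between 0.21 and 1.2 rad and contact force between the fingers and tote above 1 N and linear speed of each of tote, button_0, button_1, button_2, button_3 below 0.02 m/s and angular speed of tote below 0.15 rad/s and x of button_0 in the frame of red_corner between 0 and 0.064 m and y of button_0 in the frame of red_corner between 0 and 0.064 m and z of button_0 in the frame of red_corner between -0.004 and 0.031 m and x of button_1 in the frame of red_corner between 0 and 0.064 m and y of button_1 in the frame of red_corner between 0 and 0.064 m and z of button_1 in the frame of red_corner between -0.004 and 0.031 m and x of button_2 in the frame of red_corner between 0 and 0.064 m and y of button_2 in the frame of red_corner between 0 and 0.064 m and z of button_2 in the frame of red_corner between -0.004 and 0.031 m and x of button_3 in the frame of red_corner between 0 and 0.064 m and y of button_3 in the frame of red_corner between 0 and 0.064 m and z of button_3 in the frame of red_corner between -0.004 and 0.031 m and contact force between tote and bottle below 0.3 N and contact force between tote and tin below 0.3 N and contact force between tote and pot below 0.3 N); the arm keeps its last pose, push and grip.
It fails at once if the bottle is pushed more than 20 mm or tipped over (distance of bottle from where it was at the start of the episode above 0.02 m or angle between bottle's own z axis and vertical above 0.5 rad).
It fails at once if the tin is pushed more than 20 mm or tipped over (distance of tin from where it was at the start of the episode above 0.02 m or angle between tin's own z axis and vertical above 0.5 rad).
It fails at once if the pot is pushed more than 20 mm or tipped over (distance of pot from where it was at the start of the episode above 0.02 m or angle between pot's own z axis and vertical above 0.5 rad).
It also fails if it takes over 48 s, if anything falls off the work surface, if the arm or the gripper's body presses on something with over 40 N, if the wrist force passes 120 N, or if a joint passes its speed limit or range.

## Robot

A 7-joint arm with a two-finger parallel gripper is mounted at the origin on the work surface; the furniture and walls round the work are solid. World frame = base frame: x ahead of the robot, y to its left, z up, the work surface at z = 0. Lengths are in m, angles in rad, forces in N, time in s.
With the tool pointing down it reaches from about 0.4 to 0.875 m from the base axis. Payload 19.3 kg.
Tool frame: the origin (TCP) lies midway between the tips of the shut fingers; the grasp point (between the pads) lies 19 mm behind it (pinch_z is the z of the grasp point in the tool frame, in m); z points along the fingers, y is the line along which they close (so a half turn about z gives the same grasp; the last joint's range is limited). The gripper opens to 85 mm and grips with 20 to 120 N. Pads are 22 mm wide; open, the fingers measure 114 mm over their backs; the gripper's body (76 mm by 85 mm) begins 54 mm behind the grasp point. The pads swing forward as they close: fully open they stand 13 mm farther back than shut.
Start: joints at [-1.308, 0.521, -0.036, 1.599, 0.021, 1.021, -0.113], TCP at [0.204, 0.591, 0.203] pointing down, gripper open.
Joint ranges: [-2.91, 2.91], [-0.3, 2.13], [-1.5, 1.42], [0.17, 2.43], [-1.26, 4.41], [0.16, 1.93], [-2.52, 2.52]. Speed limits (rad/s): [1.89, 1.89, 2.39, 2.39, 3.01, 3.01, 3.01].

## Interface

Orientations are given as a unit quaternion [x, y, z, w].
In Python, from plant import * gives the robot as it stands.
- The arm moves only by the tool jog_arm, never from a script. Its argument "steps" is a list of rows, each a list of 2 entries, a list of its own where there are three numbers: the shift along the world's x, y, z in m, then the turn, a rotation vector about the world's x, y, z in rad. In form: [[[tx, ty, tz], [ax, ay, az]], ...]. A call has 1 to 12 rows; each row shifts and turns the commanded pose from where the row before left it; what a row does not reach is not made up. A row lasts 1/8 s, in which the tool goes at most 62.5 mm and 10.7 degrees, less where a joint would pass 70% of its speed; a pose out of reach is approached as far as the arm can. A call is refused whole if a number of a shift passes 0.0625 or a number of a turn 0.188, either way. A call with a gripper value outside its range is refused whole. "hand" is the opening, from -1 (shut) to 1 (fully open), so that 0 is half open, set as the call begins (left out, the last holds). The fingers move at their own pace and stop on an object; "newtons" is the grip in N (left out, the last holds). Time passes only in rows, so rows that do not move let the fingers close. It gives the time, the measured TCP pose, the force, the opening and the grip force at its end, in the units of the state.
- get_state(): the state, without advancing time (a new reading comes with each control period).
- capture(name): name is "side" or "top" or "wrist"; returns the picture (420x560x3 uint8, blue, green, red); there is no depth.
- camera_params(name): a dict with "K" (3x3 intrinsics, pixels), "extrinsics" (4x4, takes a point from camera to world coordinates); the wrist camera has in their place "mount" (4x4, takes a point from camera to tool coordinates, whose origin is the TCP and whose axes are the flange's). Camera axes: x right, y down, z forward; pixel columns grow to the right and rows downward; lengths in m; the calibration is good to about 2 mm. A picture is of the moment at which its call begins: read the wrist's pose just before it. camera_params takes no time and is no camera call.
- finish_job(): hands the job in; it is judged then, once.
The state is a dict: "t": time; "joint_positions": joint angles; "joint_vel": joint speeds; "effort": joint torques, N m; "ee_pos": TCP position; "tcp_rot": TCP orientation; "wrist_force": force on the tool from outside, world axes, zero at the start; "torque": the same for the moment, N m; "gripper_width": finger opening in m; "gripper_force": force on a finger pad.
Only numpy, scipy, OpenCV 4.12 (cv2) and the standard library are available. Lean on these libraries where they do the work, as an engineer would, in place of code of your own. Each camera call takes 0.05 s, during which the arm holds its last target. There are 200 camera calls.

## Working session

There is one attempt and no reset: what is moved stays moved. The work goes in short steps, Python scripts to look and compute and a tool call to move; the robot and the scene stay as the last step left them, time stands still between calls to the robot, and variables do not carry over. Pictures are saved under pics/ and viewed, at most 10 in all, crops included, and the job is handed in when it is done.

Besides the shell and the picture viewer there is one more tool, called after ">>>" as name(argument=value, ...) on one line, values as JSON. jog_arm: Moves the arm, as the interface text tells. Its arguments: {"type":"object","properties":{"steps":{"type":"array","items":{"type":"array"}},"hand":{"type":"number"},"newtons":{"type":"number"}},"required":["steps"]}

```bash
mkdir -p pics; python3 - <<'E'
from plant import *
import cv2
for n in("top","side"):
    cv2.imwrite(f"pics/{n}0.png",capture(n)); p=camera_params(n); print(n,p["K"],p["extrinsics"])
print(camera_params("wrist")); print(get_state())
E
```

```text
top [[471.26944219   0.         282.43774411]
 [  0.         471.26944219 206.16633492]
 [  0.           0.           1.        ]] [[-0.02271937 -0.98088331  0.19326603  0.24818255]
 [-0.99973778  0.02284481 -0.00157979 -0.01376488]
 [-0.00286554 -0.19325124 -0.98114512  1.22724008]
 [ 0.          0.          0.          1.        ]]
side [[435.81282591   0.         281.8625619 ]
 [  0.         435.81282591 209.03749747]
 [  0.           0.           1.        ]] [[ 0.99835955  0.03318611 -0.04665706  0.51842353]
 [ 0.05716992 -0.62235152  0.78064729 -0.83686754]
 [-0.00313045 -0.78203406 -0.62322783  0.75990563]
 [ 0.          0.          0.          1.        ]]
{'K': array([[377.44754461,   0.        , 275.10752526],
       [  0.        , 377.44754461, 215.61460525],
       [  0.        ,   0.        ,   1.        ]]), 'mount': array([[ 1.11794705e-03, -9.54654975e-01, -2.97712326e-01,
         7.62686534e-02],
       [ 9.99999371e-01,  1.04157066e-03,  4.15185117e-04,
         6.65895834e-05],
       [-8.62701122e-05, -2.97712603e-01,  9.54655539e-01,
        -1.70742362e-01],
       [ 0.00000000e+00,  0.00000000e+00,  0.00000000e+00,
         1.00000000e+00]])}
{'t': 0.1, 'joint_positions': array([-1.30817671,  0.52197233, -0.03628156,  1.59995058,  0.02121017,
        1.02107488, -0.11280243]), 'joint_vel': array([ 0.0004446 , -0.00166317,  0.00176661, -0.00113084, -0.00044293,
       -0.00030493, -0.00041233]), 'effort': array([ 4.24837592e-03, -9.28484774e+01,  1.98420413e+00, -3.70535338e+01,
        1.81205606e-02,  5.41875503e-03,  9.37291043e-05]), 'ee_pos': array([0.20414932, 0.59037433, 0.20237279]), 'tcp_rot': array([ 1.65666409e-01,  9.86181718e-01, -5.09015938e-04, -3.38766999e-05]), 'wrist_force': array([-0.43520293,  0.20946417, -0.25881443]), 'torque': array([ 0.01003243, -0.01706891, -0.02923203]), 'gripper_force': 0.0, 'gripper_width': 0.08531255191321728}
```

View pics/top0.png

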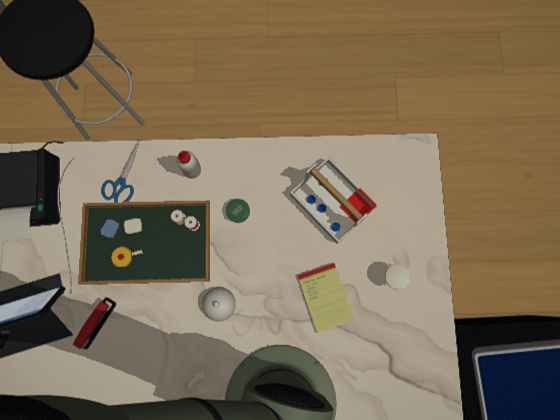

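View pics/side0.png

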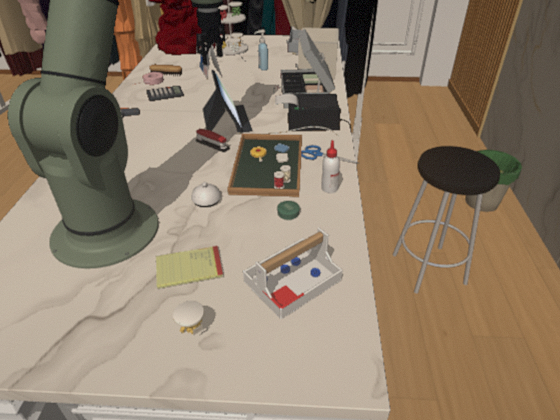

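The top view shows the tote at about (333,200), its handle running from (315,170) to (360,218), and the red corner at about (372,207). The tin is at (237,211), the bottle at (188,163) and the pot at (397,275). I'll zoom in on the tote in both views.

```bash
python3 - <<'E'
import cv2,numpy as np
a=cv2.imread("pics/top0.png")[150:250,275:385]; b=cv2.imread("pics/side0.png")[220:325,235:350]
f=lambda i:cv2.resize(i,(400,400*i.shape[0]//i.shape[1]),interpolation=cv2.INTER_CUBIC)
a,b=f(a),f(b);h=max(a.shape[0],b.shape[0]);o=np.zeros((h,800,3),np.uint8);o[:a.shape[0],:400]=a;o[:b.shape[0],400:]=b
cv2.imwrite("pics/zoom.png",o);print(a.shape,b.shape)
E
```

```text
(363, 400, 3) (365, 400, 3)
```

View pics/zoom.png

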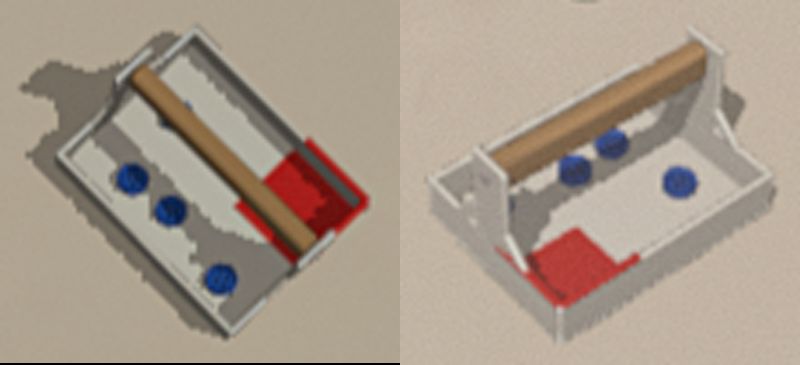

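```bash
cat > h.py <<'E'
from plant import *
import numpy as np,cv2
from scipy.optimize import least_squares
from scipy.spatial.transform import Rotation as R
def proj(n,P):
    p=camera_params(n);T=np.linalg.inv(p["extrinsics"]);q=(T[:3,:3]@np.atleast_2d(P).T).T+T[:3,3];u=(p["K"]@q.T).T;return u[:,:2]/u[:,2:]
def ray(n,uv,z):
    p=camera_params(n);E=p["extrinsics"];d=E[:3,:3]@np.linalg.solve(p["K"],[*uv,1]);return E[:3,3]+d*(z-E[2,3])/d[2]
E
python3 - <<'E'
from h import *
zt=lambda u,v:(275+u/3.636-.4,150+v/3.636-.4); zs=lambda u,v:(235+(u-400)/3.478-.4,220+v/3.478-.4)
M=[("top",zt(370,203),(-90,-70,36)),("top",zt(198,28),(90,-70,36)),("top",zt(57,155),(90,70,36)),("top",zt(230,335),(-90,70,36)),
("top",zt(141,71),(85,0,105)),("top",zt(309,247),(-85,0,105)),
("side",zs(560,308),(-90,-70,36)),("side",zs(430,180),(-90,70,36)),("side",zs(773,177),(90,-70,36)),("side",zs(560,342),(-90,-70,0))]
def f(v):
    r=R.from_euler('z',v[3]);return np.concatenate([proj(n,r.apply(np.array(p)/1e3)+v[:3])[0]-np.array(m) for n,m,p in M])
s=least_squares(f,[.55,-.13,0,.78],loss='soft_l1');print(s.x,np.degrees(s.x[3]));print(f(s.x).reshape(-1,2).round(1))
for n in("tin",237,211,.023),("bottle",190,172,0.02),("pot",397,275,.05):print(n[0],ray("top",n[1:3],n[3]))
for b in(132,179),(171,210),(221,279),(172,115):
    q=ray("top",zt(*b),.013)-s.x[:3];print((R.from_euler('z',-s.x[3]).apply(q)*1e3).round())
E
```

```text
[ 0.50059259 -0.14723698 -0.00424906  0.72547979] 41.56693025791294
[[ 0.3  0.1]
 [-0.7 -0.8]
 [-0.7 -0.5]
 [-0.   0.5]
 [-1.4 -1. ]
 [ 0.7  0.3]
 [-0.4  1.2]
 [-0.9 -0.6]
 [ 0.5 -0.5]
 [-0.3  2.2]]
tin [0.47533926 0.10268905 0.023     ]
bottle [0.58395483 0.22711399 0.02      ]
pot [ 0.30001864 -0.29496905  0.05      ]
[41. 39. 17.]
[ 5. 34. 17.]
[-56.  43.  17.]
[ 56. -15.  17.]
```

The fit agrees with the sizes given: z comes out near 0 and the residuals are about 1 px. The tote is at (0.501, -0.147) with yaw 41.6°. The red corner points along world -y, which is clear of everything. I'll swing over at height first.

>>> jog_arm(steps=[[[0.031, -0.043, 0.006], [0, 0, -0.122]], [[0.031, -0.043, 0.006], [0, 0, -0.122]], [[0.031, -0.043, 0.006], [0, 0, -0.122]], [[0.031, -0.043, 0.006], [0, 0, -0.122]], [[0.031, -0.043, 0.006], [0, 0, -0.122]], [[0.031, -0.043, 0.006], [0, 0, -0.122]], [[0.031, -0.043, 0.006], [0, 0, -0.122]], [[0.031, -0.043, 0.006], [0, 0, -0.122]]], hand=1, newtons=100)

```text
t: 1.1
ee_pos: [0.4529, 0.2452, 0.2511]
tcp_rot: [0.61, 0.792, -0.0, -0.0]
wrist_force: [-0.2, 1.4, 0.1]
gripper_width: 0.0854
gripper_force: 0.0
```

>>> jog_arm(steps=[[[0.0055, -0.044, 0], [0, 0, -0.122]], [[0.0055, -0.044, 0], [0, 0, -0.122]], [[0.0055, -0.044, 0], [0, 0, -0.122]], [[0.0055, -0.044, 0], [0, 0, -0.122]], [[0.0055, -0.044, 0], [0, 0, -0.122]], [[0.0055, -0.044, 0], [0, 0, -0.122]], [[0.0055, -0.044, 0], [0, 0, -0.122]], [[0.0055, -0.044, 0], [0, 0, -0.122]], [[0.0055, -0.044, 0], [0, 0, -0.122]], [[0, 0, 0], [0, 0, 0]], [[0, 0, 0], [0, 0, 0]]])

```text
t: 2.48
ee_pos: [0.5015, -0.1488, 0.2506]
tcp_rot: [0.933, 0.36, -0.0, -0.0]
wrist_force: [-0.0, 0.1, 0.3]
gripper_width: 0.0856
gripper_force: 0.0
```

```bash
python3 - <<'E'
from h import *
s=get_state();cv2.imwrite("pics/w1.png",capture("wrist"))
r=R.from_quat(s["tcp_rot"]);y=r.apply([0,1,0]);print(s["t"],s["ee_pos"],s["joint_positions"].round(2),y.round(3),np.degrees(np.arctan2(y[1],y[0])))
p=camera_params("wrist");m=p["mount"]
v=np.array([.5006,-.1472,0]);t=R.from_euler('z',41.57,degrees=True)
for a in[(-90,-70,36),(90,-70,36),(90,70,36),(-90,70,36),(85,0,105),(-85,0,105)]:
    q=m[:3,:3].T@(r.inv().apply(v+t.apply(np.array(a)/1e3)-s["ee_pos"])-m[:3,3]);u=p["K"]@q;print(a,(u[:2]/u[2]).round())
E
```

```text
2.475 [ 0.50154772 -0.14882972  0.25059867] [-0.33  0.37  0.68  1.83 -0.27  1.03 -0.39] [ 0.671 -0.741 -0.001] -47.8527663242115
(-90, -70, 36) [336. 256.]
(90, -70, 36) [347.  83.]
(90, 70, 36) [202.  81.]
(-90, 70, 36) [209. 254.]
(85, 0, 105) [274.  86.]
(-85, 0, 105) [272. 279.]
```

View pics/w1.png

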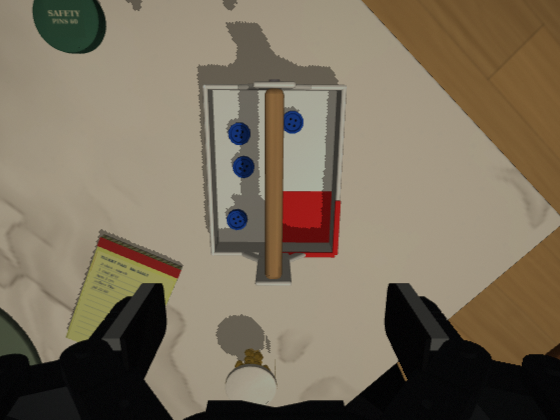

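The wrist view shows the tote where predicted, within about 4 px. The bar lies along u≈274, centred between the fingers, with red at bottom right (337,257). I'll go down and close.

>>> jog_arm(steps=[[[0, 0, -0.03], [0, 0, -0.008]], [[0, 0, -0.03], [0, 0, 0]], [[0, 0, -0.03], [0, 0, 0]], [[0, 0, -0.03], [0, 0, 0]], [[0, 0, -0.03], [0, 0, 0]], [[0, 0, -0.027], [0, 0, 0]], [[0, 0, 0], [0, 0, 0]], [[0, 0, 0], [0, 0, 0]]])

```text
t: 3.52
ee_pos: [0.5022, -0.149, 0.0749]
tcp_rot: [0.935, 0.356, 0.0, 0.0]
wrist_force: [-0.0, -1.1, 0.4]
gripper_width: 0.085
gripper_force: 0.0
```

>>> jog_arm(steps=[[[0, 0, 0], [0, 0, 0]], [[0, 0, 0], [0, 0, 0]], [[0, 0, 0], [0, 0, 0]], [[0, 0, 0], [0, 0, 0]], [[0, 0, 0], [0, 0, 0]], [[0, 0, 0], [0, 0, 0]], [[0, 0, 0], [0, 0, 0]], [[0, 0, 0], [0, 0, 0]], [[0, 0, 0], [0, 0, 0]], [[0, 0, 0], [0, 0, 0]]], hand=-1, newtons=100)

```text
t: 4.78
ee_pos: [0.5012, -0.1486, 0.074]
tcp_rot: [0.935, 0.356, -0.0, -0.001]
wrist_force: [-5.3, 4.0, 8.6]
gripper_width: 0.0113
gripper_force: 98.2
```

>>> jog_arm(steps=[[[0, 0, 0.008], [0, 0, 0]], [[0, 0, 0.016], [0, 0, 0]], [[0, 0, 0.02], [0, 0, 0]], [[0, 0, 0.02], [0, 0, 0]], [[0, 0, 0.02], [0, 0, 0]], [[0, 0, 0.02], [0, 0, 0]], [[0, 0, 0.02], [0, 0, 0]], [[0, 0, 0.02], [0, 0, 0]], [[0, 0, 0.016], [0, 0, 0]], [[0, 0, 0.01], [0, 0, 0]], [[0, 0, 0.005], [0, 0, 0]], [[0, 0, 0], [0, 0, 0]]])

```text
t: 6.28
ee_pos: [0.5016, -0.1493, 0.2488]
tcp_rot: [0.935, 0.355, -0.0, -0.0]
wrist_force: [1.3, 0.2, -3.6]
gripper_width: 0.0115
gripper_force: 98.1
```

```bash
python3 - <<'E'
from h import *
s=get_state();a=capture("wrist")[40:320,150:450];b=capture("side")[150:350,200:400]
f=lambda i:cv2.resize(i,(400,400*i.shape[0]//i.shape[1]));o=np.zeros((400,800,3),np.uint8);a=f(a);o[:a.shape[0],:400]=a;o[:,400:]=f(b);cv2.imwrite("pics/l1.png",o)
print(s)
E
```

```text
{'t': 6.275, 'joint_positions': array([-0.33836934,  0.3732411 ,  0.6845341 ,  1.83522969, -0.27248121,
        1.02870441, -0.38934457]), 'joint_vel': array([ 0.00294755,  0.01051489, -0.00455944,  0.00975281, -0.003109  ,
       -0.00711367,  0.00518346]), 'effort': array([ -0.12774919, -65.93463421,  11.86328709, -37.52132893,
         0.11991623,   0.23778034,  -0.09167898]), 'ee_pos': array([ 0.50163921, -0.14929392,  0.24883047]), 'tcp_rot': array([ 9.34703740e-01,  3.55427790e-01, -5.89730666e-05, -3.07000573e-05]), 'wrist_force': array([ 1.27038113,  0.16961643, -3.57456272]), 'torque': array([ 0.01607127, -0.04598718,  0.00648052]), 'gripper_force': 98.13938576728106, 'gripper_width': 0.011521628531740241}
```

View pics/l1.png

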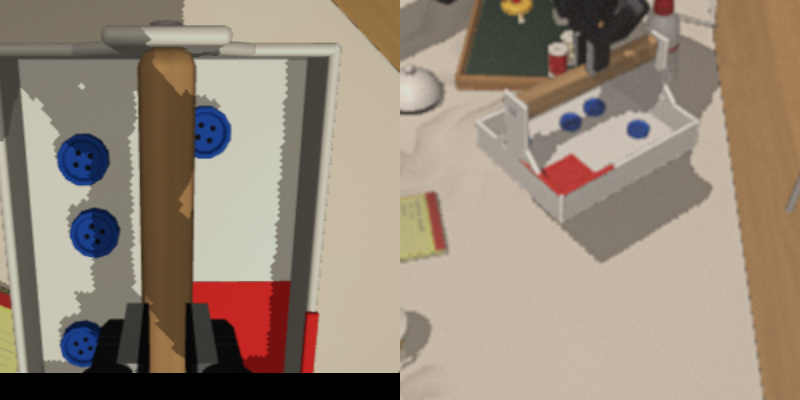

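The tote is held level, all four buttons are inside, and it hangs over clear counter. Next I'll tilt about (0.998, -0.059, 0) to lower the red corner.

>>> jog_arm(steps=[[[0, 0, 0], [0.03, -0.002, 0]], [[0, 0, 0], [0.05, -0.003, 0]], [[0, 0, 0], [0.05, -0.003, 0]], [[0, 0, 0], [0.05, -0.003, 0]], [[0, 0, 0], [0.05, -0.003, 0]], [[0, 0, 0], [0.05, -0.003, 0]], [[0, 0, 0], [0.05, -0.003, 0]], [[0, 0, 0], [0.05, -0.003, 0]], [[0, 0, 0], [0.05, -0.003, 0]], [[0, 0, 0], [0.05, -0.003, 0]], [[0, 0, 0], [0.03, -0.002, 0]], [[0, 0, 0], [0.015, -0.001, 0]]])

```text
t: 7.88
ee_pos: [0.5016, -0.1498, 0.2486]
tcp_rot: [0.903, 0.343, 0.107, -0.237]
wrist_force: [-0.0, 1.1, -3.3]
gripper_width: 0.0111
gripper_force: 98.2
```

>>> jog_arm(steps=[[[0, 0, 0], [0, 0, 0]], [[0, 0, 0], [0, 0, 0]], [[0, 0, 0], [0, 0, 0]], [[0, 0, 0], [0, 0, 0]], [[0, 0, 0], [0, 0, 0]], [[0, 0, 0], [0, 0, 0]], [[0, 0, 0], [0, 0, 0]], [[0, 0, 0], [0, 0, 0]]])

```text
t: 8.88
ee_pos: [0.5017, -0.1493, 0.2489]
tcp_rot: [0.903, 0.343, 0.107, -0.237]
wrist_force: [0.7, -0.8, -3.3]
gripper_width: 0.0114
gripper_force: 98.2
```

```bash
cat > look.py <<'E'
from h import *
import sys
s=get_state();a=capture("top")[120:270,260:410];b=capture("side")[170:370,190:390]
cv2.imwrite(sys.argv[1],np.hstack([cv2.resize(i,(400,400),interpolation=cv2.INTER_CUBIC) for i in(a,b)]))
z=R.from_quat(s["tcp_rot"]).as_matrix();print(s["t"],s["ee_pos"],z.round(3),"tilt",np.degrees(np.arccos(-z[2,2])),s["joint_positions"].round(2),s["wrist_force"],s["gripper_force"])
E
python3 look.py pics/t1.png
```

```text
8.875 [ 0.50167539 -0.14932798  0.24887437] [[ 0.742  0.67   0.03 ]
 [ 0.569 -0.652  0.501]
 [ 0.356 -0.354 -0.865]] tilt 30.136617585332704 [ 0.14  0.52  0.51  1.72 -0.7   1.36  0.08] [ 0.73562548 -0.77941505 -3.28409733] 98.19001112133265
```

View pics/t1.png

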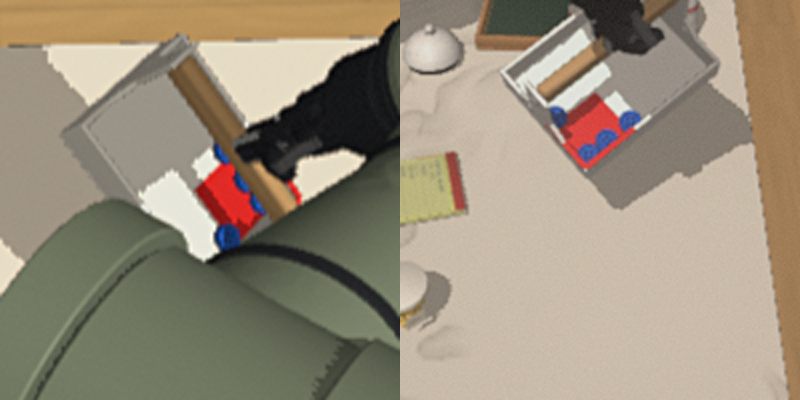

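Three buttons lie along the -y wall on the red, side view at about (588,152), (605,140) and (629,120). One hangs back on the -x wall at (558,116). I'll work out their positions in the corner frame.

```bash
cat > but.py <<'E'
from h import *
import sys
# buttons in red_corner frame from side-view pixels; tote rigid with tool
def tote(s):
    z=R.from_quat(s["tcp_rot"]).as_matrix(); T0=R.from_quat([0.9347,0.3554,0,0]).as_matrix()
    A=z@T0.T; Rt=A@R.from_euler('z',41.57,degrees=True).as_matrix()
    c=s["ee_pos"]+A@(np.array([.5006,-.1472,0])-np.array([.5012,-.1486,.074])); return Rt,c
Rt,c=tote(get_state()); rc=c+Rt@np.array([-.085,-.065,.005]); p=camera_params("side");E=p["extrinsics"]
print("foot z",(c+Rt@np.array([-.09,-.07,0]))[2],"mid",c[2])
toz=lambda P:[400+(P[0]-190)*2,(P[1]-170)*2]
for n,q in("corner rim",(-.09,-.07,.036)),("+y end rim",(-.09,.07,.036)),("+x rim",(.09,-.07,.036)),("patch x",(-.023,-.065,.005)),("patch xy",(-.023,-.003,.005)):print(n,np.round(toz(proj("side",c+Rt@np.array(q))[0])))
for a in sys.argv[1:]:
    u,v=map(float,a.split(","));d=E[:3,:3]@np.linalg.solve(p["K"],[190+(u-400)/2,170+v/2,1])
    o=Rt.T@(E[:3,3]-rc);d=Rt.T@d;print(a,((o+d*(.007-o[2])/d[2])*1e3).round(1))
E
python3 but.py 558,116 588,152 605,140 629,120
```

```text
foot z 0.12874879743315398 mid 0.18555813702814006
corner rim [584. 168.]
+y end rim [498.  67.]
+x rim [721.  57.]
patch x [634. 132.]
patch xy [595.  89.]
558,116 [12.2 61.6  7. ]
588,152 [11.3 11.6  7. ]
605,140 [32.6 10.2  7. ]
629,120 [65.  10.7  7. ]
```

```bash
cat > tilt.py <<'E'
from h import *
def T(az,t):
    a=np.radians(az+90);return R.from_rotvec(np.radians(t)*np.array([np.cos(a),np.sin(a),0]))
c=R.from_quat(get_state()["tcp_rot"])*R.from_quat([0.9347,0.3554,0,0]).inv();print("now",c.as_rotvec())
A=T(294,34);B=T(239,34);C=T(266,30)
for n,q,p in("now>A",A,c),("A>B",B,A),("B>C",C,B):print(n,(q*p.inv()).as_rotvec().round(3),np.linalg.norm((q*p.inv()).as_rotvec()))
E
python3 tilt.py
```

```text
now [ 5.25014664e-01 -3.19704647e-02  5.34380093e-05]
now>A [0.02  0.261 0.07 ] 0.27071692162461813
A>B [-0.032 -0.522 -0.142] 0.5416628490694552
B>C [0.01  0.257 0.069] 0.2663826281824814
```

>>> jog_arm(steps=[[[0, 0, 0], [0.003, 0.043, 0.012]], [[0, 0, 0], [0.003, 0.044, 0.012]], [[0, 0, 0], [0.004, 0.044, 0.012]], [[0, 0, 0], [0.004, 0.044, 0.012]], [[0, 0, 0], [0.003, 0.043, 0.011]], [[0, 0, 0], [0.003, 0.043, 0.011]], [[0, 0, 0], [0, 0, 0]], [[0, 0, 0], [0, 0, 0]], [[0, 0, 0], [0, 0, 0]], [[0, 0, 0], [0, 0, 0]], [[0, 0, 0], [0, 0, 0]], [[0, 0, 0], [0, 0, 0]]])

```text
t: 10.48
ee_pos: [0.5017, -0.1493, 0.2489]
tcp_rot: [0.894, 0.34, -0.016, -0.292]
wrist_force: [0.4, 0.9, -3.1]
gripper_width: 0.0115
gripper_force: 98.3
```

```bash
python3 look.py pics/t2.png; python3 but.py
```

```text
10.475 [ 0.5016841  -0.14930216  0.24893005] [[ 0.769  0.598 -0.227]
 [ 0.617 -0.598  0.511]
 [ 0.17  -0.533 -0.829]] tilt 34.03294856176145 [ 0.12  0.67  0.52  1.5  -0.6   1.61 -0.07] [ 0.3926597   0.88465752 -3.14289548] 98.25702670030296
foot z 0.13587053512694836 mid 0.18842473749955863
corner rim [567. 163.]
+y end rim [488.  48.]
+x rim [706.  73.]
patch x [611. 132.]
patch xy [578.  84.]
```

View pics/t2.png

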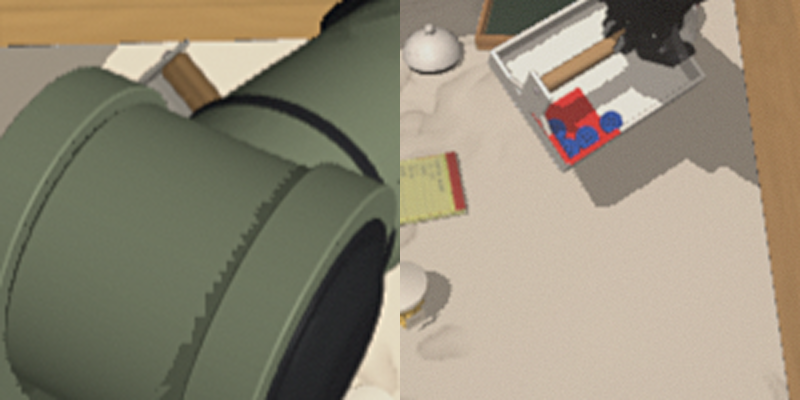

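The straggler has slid down to sit beside the corner button, at about (558,128). The third button in the row, at (611,121), is near the patch edge. Next I'll tilt towards -x to tighten the row.

>>> jog_arm(steps=[[[0, 0, 0], [-0.003, -0.052, -0.014]], [[0, 0, 0], [-0.003, -0.052, -0.014]], [[0, 0, 0], [-0.003, -0.052, -0.014]], [[0, 0, 0], [-0.003, -0.052, -0.014]], [[0, 0, 0], [-0.003, -0.052, -0.014]], [[0, 0, 0], [-0.003, -0.052, -0.014]], [[0, 0, 0], [-0.003, -0.052, -0.014]], [[0, 0, 0], [-0.003, -0.052, -0.014]], [[0, 0, 0], [-0.003, -0.052, -0.014]], [[0, 0, 0], [-0.003, -0.052, -0.014]], [[0, 0, 0], [0, 0, 0]], [[0, 0, 0], [0, 0, 0]]])

```text
t: 12.08
ee_pos: [0.5019, -0.1493, 0.249]
tcp_rot: [0.894, 0.341, 0.229, -0.183]
wrist_force: [-0.7, 0.6, -3.9]
gripper_width: 0.0112
gripper_force: 98.3
```

>>> jog_arm(steps=[[[0, 0, 0], [0, 0, 0]], [[0, 0, 0], [0, 0, 0]], [[0, 0, 0], [0, 0, 0]], [[0, 0, 0], [0, 0, 0]], [[0, 0, 0], [0, 0, 0]], [[0, 0, 0], [0, 0, 0]]])

```text
t: 12.82
ee_pos: [0.5017, -0.1493, 0.2489]
tcp_rot: [0.894, 0.34, 0.229, -0.182]
wrist_force: [0.4, 0.8, -3.5]
gripper_width: 0.0111
gripper_force: 98.3
```

```bash
python3 look.py pics/t3.png; python3 but.py
```

```text
12.825 [ 0.50168685 -0.14932607  0.24890436] [[ 0.663  0.692  0.285]
 [ 0.525 -0.702  0.482]
 [ 0.534 -0.17  -0.829]] tilt 34.05077377881166 [ 0.2   0.4   0.48  1.93 -0.88  1.13  0.31] [ 0.37482703  0.78429783 -3.45200458] 98.269331920892
foot z 0.12818346404988104 mid 0.18811452398959344
corner rim [603. 170.]
+y end rim [515.  85.]
+x rim [729.  38.]
patch x [654. 127.]
patch xy [614.  90.]
```

View pics/t3.png

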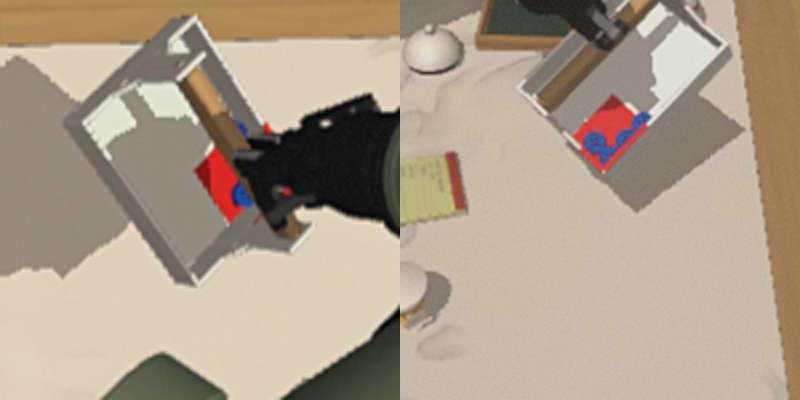

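The buttons are at about (593,140), (603,152), (623,138) and (641,121). The rim shows that my projection is off by about (+2,+5) px in zoomed pixels, so I'll correct for that.

```bash
python3 - <<'E'
import cv2,numpy as np
i=cv2.imread("pics/t3.png")[:,400:];h=cv2.cvtColor(i,cv2.COLOR_BGR2HSV)
m=cv2.inRange(h,(105,120,40),(125,255,255));
c=i[90:180,150:270];m=m[90:180,150:270]
n,l,s,ce=cv2.connectedComponentsWithStats(m);print(s[1:],ce[1:]+[550,90])
cv2.imwrite("pics/z3.png",cv2.resize(c,(800,600),interpolation=cv2.INTER_CUBIC))
E
python3 but.py 591,135 601,148 621,133 639,116 593,140 603,152 623,138 641,121
```

```text
[[ 83  24  17  16 147]
 [ 67  41  16  16 127]
 [ 35  43  32  30 459]] [[639.76190476 119.83673469]
 [623.         136.57480315]
 [598.46840959 145.88888889]]
foot z 0.12818346404988104 mid 0.18811452398959344
corner rim [603. 170.]
+y end rim [515.  85.]
+x rim [729.  38.]
patch x [654. 127.]
patch xy [614.  90.]
591,135 [11.8 42.   7. ]
601,148 [ 9.2 23.7  7. ]
621,133 [34.3 19.1  7. ]
639,116 [59.5 17.7  7. ]
593,140 [ 9.5 36.4  7. ]
603,152 [ 7.7 19.1  7. ]
623,138 [32.  13.7  7. ]
641,121 [57.1 12.2  7. ]
```

View pics/z3.png

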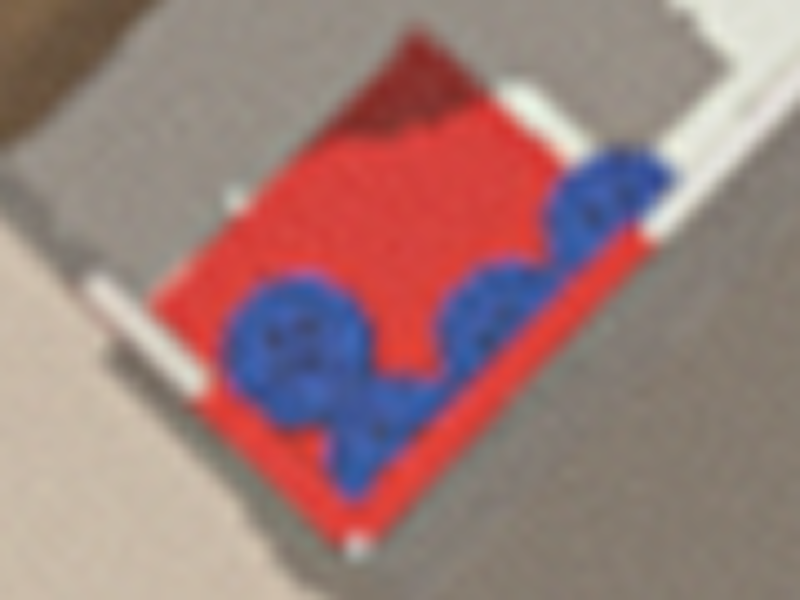

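The buttons form a tight L at about (12,12), (36,12), (60,12) and (12,36) mm, all on the patch and touching. Before handing in, I'll check that nothing has moved since that picture.

```bash
python3 - <<'E'
from h import *
old=cv2.imread("pics/t3.png")[:,400:]
for _ in range(6): n=capture("side")
n=cv2.resize(n[170:370,190:390],(400,400),interpolation=cv2.INTER_CUBIC)
f=lambda i:cv2.connectedComponentsWithStats(cv2.inRange(cv2.cvtColor(i,cv2.COLOR_BGR2HSV),(105,120,40),(125,255,255))[90:180,150:270])
for i in(old,n):
    _,_,s,c=f(i);print([(a[4],b.round(1)) for a,b in zip(s[1:],c[1:]) if a[4]>30])
s=get_state();print(s["t"],np.abs(s["joint_vel"]).max(),s["gripper_force"])
E
```

```text
[(np.int32(147), array([89.8, 29.8])), (np.int32(127), array([73. , 46.6])), (np.int32(459), array([48.5, 55.9]))]
[(np.int32(146), array([89.8, 29.9])), (np.int32(128), array([73. , 46.6])), (np.int32(457), array([48.4, 55.9]))]
13.225 0.0019867377490625877 98.26760670170188
```

```bash
python3 -c "
from plant import *
print(finish_job())"
```

```text
the job is handed in; nothing more can be done
None
```

I handed the job in at about 13 s: the tote is held steady in the air, tilted about 34°, with all four buttons at rest on the red patch. By my camera estimate, the button nearest the patch edge is only about 4 mm inside the limit. The arm kept clear of the bottle, tin and pot. The hand-in gave no verdict.

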